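# Line up bench stock by height on the marked rail

### The arm

A 7-joint arm with a two-finger parallel gripper is mounted at the origin on the work surface; the furniture and walls round the work are solid. World frame = base frame: x ahead of the robot, y to its left, z up, the work surface at z = 0. Lengths are in m, angles in degrees, forces in N, time in s.
With the tool pointing down it reaches from about 0.4 to 0.75 m from the base axis. Payload 19.5 kg.
Tool frame: the origin (TCP) lies on the mounting face of the last link; the fingertips stand 173 mm ahead of it and the grasp point (between the pads) lies ahead of it (bot.grasp_offset is the z of the grasp point in the tool frame, in m); z points along the fingers, y is the line along which they close (so a half turn about z gives the same grasp; the last joint's range is limited). The gripper opens to 85 mm and grips with 20 to 120 N. Pads are 22 mm wide; open, the fingers measure 114 mm over their backs; the gripper's body (76 mm by 85 mm) begins 54 mm behind the grasp point. The pads swing forward as they close: fully open they stand 13 mm farther back than shut.
Start: joints at [-2.389, 40.479, -1.581, 85.061, 1.261, 54.483, -4.326], TCP at [0.575, 0, 0.405] pointing down, gripper open.
Joint ranges: [-155.06, 155.06], [-18.47, 123.98], [-90, 86.84], [0, 140.48], [-83.41, 263.41], [0, 116], [-161.91, 161.91]. Speed limits (degrees/s): [108.29, 108.29, 147.25, 147.25, 172.46, 172.46, 172.46].

### API

Orientations are given as [roll, pitch, yaw] about the fixed x, y, z axes, in that order (R = Rz(yaw) Ry(pitch) Rx(roll)).
In Python, from cell import bot gives the robot as it stands. The module is installed in compiled form; this text tells all that it offers.
- The arm moves only by the shell command python3 -m jog 'ROWS'. ROWS is JSON, a list of rows, each a list of 3 entries, a list of its own where there are three numbers: the closure, from -1 (fully open) to 1 (shut), then the shift along the tool's x, y, z normalised to -1 to 1, where 1 is 0.75 m, then the turn about the tool's z normalised to -1 to 1, where 1 is 30 degrees. In form: [[claw, [x, y, z], roll], ...]. A call has 1 to 10 rows; each row is the pose to reach, as a shift and turn from the pose commanded when the call began, along the tool's axes at that moment; what a row does not reach only later rows make up. A row lasts 1/10 s, in which the tool goes at most 50 mm and 8.59 degrees, less where a joint would pass 70% of its speed; a pose out of reach is approached as far as the arm can. A call with a number of a shift or a turn outside -1 to 1 is refused whole. A call with a gripper value outside its range is refused whole. The fingers move at their own pace and stop on an object; the grip force is fixed at half the most. Time passes only in rows, so rows that repeat a pose let the fingers close. It gives the time, the measured TCP pose, the force, the opening and the grip force at its end, in the units of the state.
- bot.state(): the state, without advancing time (a new reading comes with each control period).
- bot.snapshot(name): name is "scene" or "side" or "wrist"; returns (picture, depth): 480x640x3 uint8, red, green, blue; 480x640 float32, m along the optical axis (not along the pixel's ray), 0 where there is no reading.
- bot.camera_params(name): a dict with "fx", "fy", "cx", "cy" (pixels), "R" (3x3) and "t" (3): a world point X has camera coordinates R X + t; the wrist camera has in their place "T_tool_cam" (4x4, takes a point from camera to tool coordinates, whose origin is the TCP and whose axes are the flange's). Camera axes: x right, y down, z forward; pixel columns grow to the right and rows downward; lengths in m; the calibration is good to about 2 mm. A picture is of the moment at which its call begins: read the wrist's pose just before it. camera_params takes no time and is no camera call.
- bot.close_job(): hands the job in; it is judged then, once.
The state is a dict: "clock": time; "joint_pos": joint angles; "qvel": joint speeds; "joint_torque": joint torques, N m; "ee_pos": TCP position; "orientation": TCP orientation; "ft_force": force on the tool from outside, world axes, zero at the start; "torque": the same for the moment, N m; "width": opening from 0.0 (shut) to 1.0 (fully open); "grasp_force": force on a finger pad.
Only numpy, scipy, OpenCV 4.12 (cv2) and the standard library are available. Lean on these libraries where they do the work, as an engineer would, in place of code of your own. Each camera call takes 0.05 s, during which the arm holds its last target. There are 200 camera calls.

### The job

For the stock photo, take the tall bottle, the brown dropper bottle, the solder spool and the brass nut that stand on the wooden table and line them up on the grey rail in order of height: the tallest on the mark next to the red end stop, then each next shorter one on the next mark. Stand each upright, centred on its own mark, without knocking any over, and leave the black power adapter that lies among them where it is.

Things in the scene. Friction and masses are not known exactly. Their poses are not given: they have to be found in the camera images.
- tall_bottle: tallest of the four: white cylindrical bottle with a teal and green label and a white cap, 61 mm diameter body, 197 mm tall to the top of its cap, which is 37 mm in diameter and takes the top 26 mm. Stands upright, loose, about 0.19 kg. Best gripped by the cap, about 184 mm up. Origin: centre of its underside; own z axis up.
- dropper_bottle: second tallest: small brown dropper bottle with a black rubber bulb on top, 33 mm diameter body up to 60 mm height, 102 mm tall in all. Stands upright, loose, 0.07 kg. Best gripped high round the body, about 58 mm up. Origin: centre of its underside; own z axis up.
- solder_spool: third: spool of silvery solder wire with two black flanges, standing on one flange, 60 mm diameter, 40 mm tall, loose, 0.22 kg. Grip it across both flanges. Origin: centre of its underside; own z axis up.
- brass_nut: shortest: hexagonal brass-coloured union nut lying flat with its dark round opening upward, 19 mm tall, loose, 0.11 kg; 33 mm across its corners along its own x axis, 29 mm across the two flats that face its own +y and -y. Grip it across those flats. Origin: centre of its underside; own z axis up.
- mark_1: place 1 of 4 in a row, 90 mm apart, on a fixed low grey rail (84 x 396 mm, 8 mm high): flat fixed black disc, 78 mm diameter, white ring and centre dot. Numbered along the rail (own +y) from the robot's right (1) to left (4). Origin: centre of the disc's underside; its top, on which a thing stands, is 2 mm higher, 10 mm above the table.
- mark_2: place 2 of 4 in a row, 90 mm apart, on a fixed low grey rail (84 x 396 mm, 8 mm high): flat fixed black disc, 78 mm diameter, white ring and centre dot. Numbered along the rail (own +y) from the robot's right (1) to left (4). Origin: centre of the disc's underside; its top, on which a thing stands, is 2 mm higher, 10 mm above the table.
- mark_3: place 3 of 4 in a row, 90 mm apart, on a fixed low grey rail (84 x 396 mm, 8 mm high): flat fixed black disc, 78 mm diameter, white ring and centre dot. Numbered along the rail (own +y) from the robot's right (1) to left (4). Origin: centre of the disc's underside; its top, on which a thing stands, is 2 mm higher, 10 mm above the table.
- mark_4: place 4 of 4 in a row, 90 mm apart, on a fixed low grey rail (84 x 396 mm, 8 mm high): flat fixed black disc, 78 mm diameter, white ring and centre dot. Numbered along the rail (own +y) from the robot's right (1) to left (4). Origin: centre of the disc's underside; its top, on which a thing stands, is 2 mm higher, 10 mm above the table.
- red_stop: red end stop across one end of the rail: fixed bar 76 mm long (own x, across the rail), 14 mm wide, 14 mm high, standing on the rail, top 22 mm above the table. It stands 52 mm beyond either mark 1 or mark 4 (a white stop is at the other end) and tells which end of the row is the tall end. Origin: centre of its underside.
- adapter: black wall power adapter lying loose among the things to be lined up, 45 mm along its own x, 76 mm along its own y with its pins, 50 mm high; not part of the row, to be left where it is. Origin: its underside; the block reaches 22 mm to each side in x, 22 mm to +y and, with its pins, 38 mm to -y.
There are look-alikes about, which are no part of the job. Leave any orange or purple look-alike of the brass_nut alone.

How it is judged (in metres and radians):
At the end, for the whole second after the job is handed in: Counting from the red end stop, the marks hold the tall bottle, the dropper bottle, the solder spool and the brass nut; each stands upright on its mark (tilt under 0.12 rad), its centre within 13 mm of the mark's centre, at rest and let go (((horizontal distance between red_stop and mark_1 below 0.1 m and horizontal distance between tall_bottle and mark_1 below 0.013 m and horizontal distance between dropper_bottle and mark_2 below 0.013 m and horizontal distance between solder_spool and mark_3 below 0.013 m and horizontal distance between brass_nut and mark_4 below 0.013 m) or (horizontal distance between red_stop and mark_4 below 0.1 m and horizontal distance between tall_bottle and mark_4 below 0.013 m and horizontal distance between dropper_bottle and mark_3 below 0.013 m and horizontal distance between solder_spool and mark_2 below 0.013 m and horizontal distance between brass_nut and mark_1 below 0.013 m)) and height (world z) of tall_bottle between 0.006 and 0.014 m and angle between each of tall_bottle, dropper_bottle, solder_spool, brass_nut's own z axis and vertical below 0.12 rad and linear speed of each of tall_bottle, dropper_bottle, solder_spool, brass_nut below 0.02 m/s and height (world z) of dropper_bottle between 0.006 and 0.014 m and height (world z) of solder_spool between 0.006 and 0.014 m and height (world z) of brass_nut between 0.006 and 0.014 m); the robot touches nothing.
It fails at once if The power adapter was pushed or moved (more than 20 mm) (distance of adapter from where it was at the start of the episode above 0.02 m).
It fails at once if The tall bottle was tipped over or laid down (angle between tall_bottle's own z axis and vertical above 0.7 rad).
It fails at once if The dropper bottle was tipped over or laid down (angle between dropper_bottle's own z axis and vertical above 0.7 rad).
It fails at once if The solder spool was tipped over or laid down (angle between solder_spool's own z axis and vertical above 0.7 rad).
It fails at once if The brass nut was tipped over or laid down (angle between brass_nut's own z axis and vertical above 0.7 rad).
It also fails if it takes over 128 s, if anything falls off the work surface, if the arm or the gripper's body presses on something with over 40 N, if the wrist force passes 120 N, or if a joint passes its speed limit or range.

## Working session

There is one attempt and no reset: what is moved stays moved. The work goes in short steps, Python scripts to look and compute and a shell command to move; the robot and the scene stay as the last step left them, time stands still between calls to the robot, and variables do not carry over. Pictures are saved under pics/ and viewed, at most 14 in all, crops included, and the job is handed in when it is done.

```bash
mkdir -p pics
cat > h.py <<'E'
import numpy as np, cv2
from cell import bot
def snap(n,f):
    s=bot.state(); im,d=bot.snapshot(n); cv2.imwrite('pics/'+f+'.png',im[:,:,::-1]); np.savez('pics/'+f,im=im,d=d,p=s['ee_pos'],o=s['orientation']); return im,d,s
def cloud(n,d,s):
    c=bot.camera_params(n); v,u=np.mgrid[:480,:640]
    P=np.stack([(u-c['cx'])/c['fx']*d,(v-c['cy'])/c['fy']*d,d],-1)
    if n=='wrist':
        from scipy.spatial.transform import Rotation as R
        T=np.array(c['T_tool_cam']); P=P@T[:3,:3].T+T[:3,3]
        return P@R.from_euler('xyz',s['orientation'],degrees=True).as_matrix().T+np.array(s['ee_pos'])
    return (P-np.array(c['t']))@np.array(c['R'])
E
python3 - <<'E'
from h import *
print(bot.state(),bot.grasp_offset)
for n in('scene','side','wrist'): snap(n,n+'0')
for n in('scene','side'): c=bot.camera_params(n); print(-np.array(c['R']).T@c['t'])
E
```

```text
{'clock': 0.0, 'joint_pos': array([-2.39004625, 40.51387527, -1.58328278, 85.08292297,  1.261515  ,
       54.48004943, -4.32601809]), 'qvel': array([ 0.04590613, -0.04838302, -0.08875679,  0.05895526,  0.05767837,
       -0.08307871,  0.00843662]), 'joint_torque': array([-3.35119905e-03, -8.83210659e+01,  1.23306759e+00, -2.36173260e+01,
        1.66974653e-02,  6.38553465e-03, -2.14882397e-05]), 'ee_pos': array([5.74938221e-01, 1.82405922e-05, 4.04233782e-01]), 'orientation': array([-1.79940543e+02,  1.98948472e-03,  9.00019153e+01]), 'ft_force': array([0.45125106, 1.26706018, 0.16644369]), 'torque': array([ 0.01733977, -0.04204912, -0.00040129]), 'grasp_force': 0.0, 'width': 1.001117144248921} 0.1547
[-0.02603249  0.41581465  0.57341781]
[ 0.54775906 -0.79307778  0.44555995]
```

View pics/scene0.png

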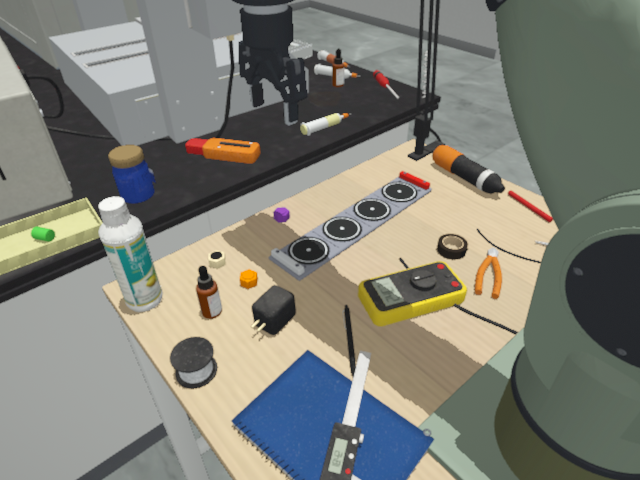

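View pics/wrist0.png

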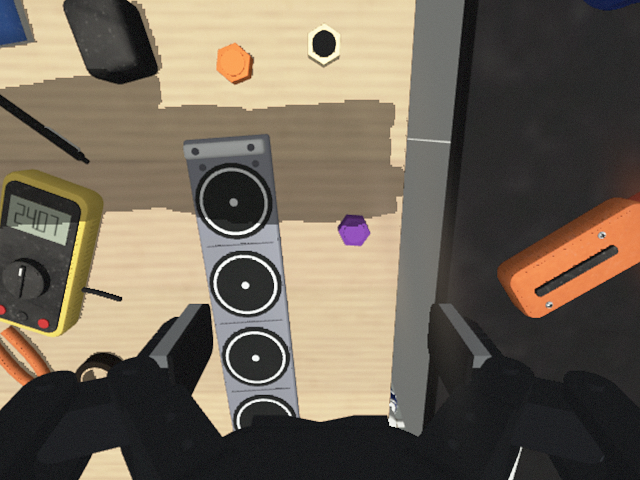

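The scene view shows the tall bottle at (130,255), dropper (209,293), spool (193,362), adapter (273,310), and red stop (415,180) at the robot's right end, so mark_1 takes the tall bottle. Nut candidates: pale brass with a dark opening at (217,258), orange at (249,278), purple at (282,214). By the description it is (217,258), which is (323,45) in the wrist view.

```bash
cat > m.py <<'E'
from h import *
def load(f,n):
    z=np.load('pics/'+f+'.npz'); return z['im'],cloud(n,z['d'],dict(ee_pos=z['p'],orientation=z['o'])),z['d']
E
python3 - <<'E'
from m import *
im,P,d=load('scene0','scene')
W=im,P
def box(n,u0,u1,v0,v1,zlo,zhi):
    q=P[v0:v1,u0:u1].reshape(-1,3); k=(d[v0:v1,u0:u1].ravel()>0)&(q[:,2]>zlo)&(q[:,2]<zhi); q=q[k]
    c,r=cv2.minEnclosingCircle(q[:,:2].astype(np.float32)); print(n,len(q),np.median(q,0).round(4),'circ',np.round(c,4),round(r,4),'min',q.min(0).round(3),'max',q.max(0).round(3))
box('captop',95,140,190,225,.193,.203); box('cap',95,140,190,235,.175,.192)
box('body',95,170,210,315,.02,.15)
box('drop top',195,220,260,285,.085,.11); box('drop body',190,230,280,322,.02,.055)
box('spool top',165,222,335,390,.036,.045); box('spool',165,222,335,390,.01,.045)
box('nut top',205,228,247,270,.015,.024)
box('adapter',245,300,280,335,.02,.06)
box('adapter all',245,300,280,335,.008,.06)
box('notebook',230,280,400,430,-.01,.03)
im,P,d=load('wrist0','wrist')
box('nutW',305,345,20,70,.014,.026)
box('orangeW',210,260,35,90,.01,.026)
box('purple',335,375,210,250,.01,.026)
box('table',300,330,120,180,-.01,.01)
for u,v in((234,202),(245.5,285),(255.5,358)): print('mark',P[int(v),int(u)])
E
python3 - <<'E'
import cv2
a=cv2.imread('pics/wrist0.png')[0:110,180:380]; b=cv2.imread('pics/scene0.png')[180:400,80:310]
a=cv2.resize(a,(600,330)); cv2.imwrite('pics/crop1.png',a)
E
```

```text
captop 302 [0.5773 0.2891 0.1956] circ [0.5797 0.2876] 0.0188 min [0.562 0.271 0.193] max [0.598 0.305 0.198]
cap 292 [0.565  0.2926 0.1833] circ [0.5779 0.289 ] 0.0187 min [0.56  0.27  0.175] max [0.583 0.307 0.192]
body 3775 [0.5594 0.2888 0.0672] circ [0.6711 0.2834] 0.1241 min [0.547 0.169 0.02 ] max [0.795 0.321 0.15 ]
drop top 78 [0.4787 0.2191 0.0939] circ [0.4807 0.2187] 0.0062 min [0.475 0.212 0.085] max [0.485 0.224 0.1  ]
drop body 350 [0.4689 0.2237 0.0387] circ [0.4802 0.2186] 0.0171 min [0.464 0.202 0.02 ] max [0.491 0.234 0.055]
spool top 1212 [0.3973 0.2932 0.0385] circ [0.3984 0.2924] 0.0307 min [0.369 0.263 0.036] max [0.428 0.322 0.041]
spool 1462 [0.3929 0.2945 0.0382] circ [0.3993 0.2932] 0.0311 min [0.369 0.263 0.01 ] max [0.429 0.322 0.041]
nut top 140 [0.577  0.1499 0.0169] circ [0.5777 0.1493] 0.0161 min [0.564 0.133 0.015] max [0.592 0.165 0.019]
adapter 1311 [0.3899 0.1585 0.0461] circ [0.3945 0.1573] 0.0398 min [0.373 0.118 0.02 ] max [0.427 0.197 0.051]
adapter all 1554 [0.3884 0.1581 0.0432] circ [0.4337 0.1595] 0.0628 min [0.372 0.118 0.008] max [0.492 0.197 0.051]
notebook 1495 [0.2812 0.2698 0.0098] circ [0.2854 0.2696] 0.0428 min [ 0.244  0.233 -0.004] max [0.327 0.303 0.015]
nutW 1051 [0.5755 0.1452 0.0187] circ [0.5756 0.1453] 0.0163 min [0.561 0.129 0.014] max [0.59  0.161 0.022]
orangeW 1048 [0.4964 0.1302 0.0188] circ [0.4956 0.1304] 0.0163 min [0.48  0.115 0.01 ] max [0.511 0.146 0.022]
purple 723 [ 0.6062 -0.0228  0.0188] circ [ 0.6067 -0.024 ] 0.0164 min [ 0.59  -0.039  0.01 ] max [ 0.622 -0.009  0.022]
table 1792 [5.671e-01 5.510e-02 3.000e-04] circ [0.5675 0.0548] 0.0318 min [ 0.553  0.026 -0.003] max [0.582 0.083 0.003]
mark [0.48706344 0.00500499 0.01089845]
mark [ 0.49287162 -0.08477885  0.01085653]
mark [ 0.49919172 -0.17443572  0.01141445]
```

View pics/crop1.png

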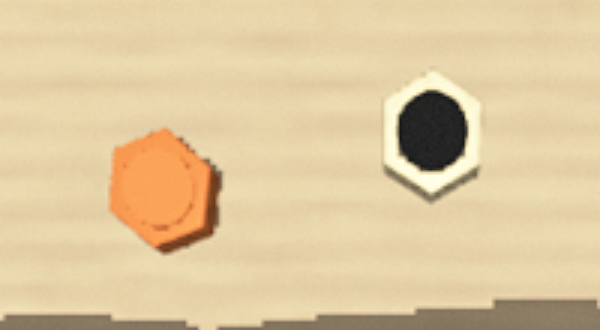

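View pics/side0.png

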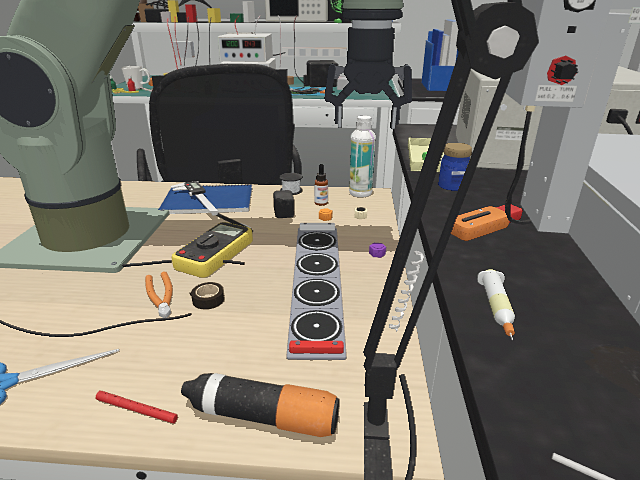

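The crop confirms it: the brass nut is at (432,133), with corners up and down so its flats face world ±x. The orange look-alike is at (160,190). The side view confirms the red stop at the near end, and there is a lamp stand near it at (380,380). I'll check the lamp clearance and fit the marks.

Run:
```python
from m import *
for f in('scene','side'):
    im,P,d=load(f+'0',f)
    k=(d>0)&(P[...,0]>.4)&(P[...,0]<.85)&(P[...,1]>-.45)&(P[...,1]<-.05)&(P[...,2]>.035)&(P[...,2]<.7)
    q=P[k]
    for z in np.arange(.03,.7,.08):
        s=q[(q[:,2]>z)&(q[:,2]<z+.08)]
        if len(s): print(f,round(z,2),len(s),np.percentile(s[:,:2],[1,50,99],axis=0).round(3).tolist())
    r=(im[...,0]>150)&(im[...,1]<70)&(im[...,2]<70)&(P[...,0]>.4)&(P[...,0]<.6)&(P[...,1]<-.2)&(d>0)
    print('red',r.sum(),P[r].min(0).round(3),P[r].max(0).round(3))
    # ring centres: dark disc blobs
    g=cv2.cvtColor(im,cv2.COLOR_RGB2GRAY)
    b=((g>170)&(abs(P[...,2]-.01)<.006)&(P[...,0]>.42)&(P[...,0]<.57)&(P[...,1]<.06)&(P[...,1]>-.32)).astype(np.uint8)
    n,l,st,c=cv2.connectedComponentsWithStats(b,connectivity=8)
    for i in range(1,n):
        if st[i,4]>40:
            (x,y),rr=cv2.minEnclosingCircle(P[l==i][:,:2].astype(np.float32)); print(f,c[i].round(),round(x,4),round(y,4),round(rr,4))
im,P,d=load('side0','side')
for nm,(u0,u1,v0,v1,a,b) in dict(cap=(352,376,113,130,.17,.205),drop=(312,330,160,185,.06,.11),nut=(352,370,203,220,.01,.024)).items():
    q=P[v0:v1,u0:u1].reshape(-1,3); q=q[(q[:,2]>a)&(q[:,2]<b)]; print(nm,len(q),np.median(q,0).round(4),q.min(0).round(3),q.max(0).round(3))
```

```text
scene 0.03 7029 [[0.417, -0.444], [0.727, -0.26], [0.847, -0.054]]
scene 0.11 510 [[0.576, -0.441], [0.592, -0.423], [0.83, -0.051]]
scene 0.19 628 [[0.589, -0.445], [0.612, -0.426], [0.827, -0.061]]
scene 0.27 883 [[0.602, -0.449], [0.789, -0.082], [0.821, -0.051]]
scene 0.35 207 [[0.787, -0.091], [0.791, -0.066], [0.794, -0.05]]
red 120 [ 0.474 -0.32   0.011] [ 0.546 -0.302  0.021]
scene [397. 207.] 0.4687 -0.2198 0.0246
scene [331. 231.] 0.4999 -0.0736 0.0347
scene [354. 229.] 0.488 -0.0921 0.0323
scene [321. 244.] 0.487 -0.0142 0.0268
scene [337. 247.] 0.4573 -0.0404 0.0255
side 0.03 27864 [[0.412, -0.449], [0.749, -0.361], [0.848, -0.059]]
side 0.11 1620 [[0.573, -0.445], [0.598, -0.432], [0.828, -0.052]]
side 0.19 2109 [[0.587, -0.45], [0.61, -0.437], [0.827, -0.068]]
side 0.27 3351 [[0.601, -0.449], [0.788, -0.134], [0.848, -0.059]]
side 0.35 4756 [[0.615, -0.45], [0.806, -0.133], [0.849, -0.11]]
side 0.43 1029 [[0.614, -0.448], [0.799, -0.137], [0.849, -0.057]]
red 468 [ 0.473 -0.326  0.01 ] [ 0.547 -0.308  0.025]
side [317. 249.] 0.4877 -0.0172 0.0403
side [315. 264.] 0.4926 -0.0839 0.0353
side [321. 276.] 0.4967 -0.1244 0.0506
side [301. 281.] 0.4747 -0.1476 0.0206
side [316. 292.] 0.4984 -0.1743 0.036
side [316. 304.] 0.5017 -0.1939 0.0441
side [315. 312.] 0.5041 -0.2411 0.0397
side [316. 327.] 0.5062 -0.2633 0.0348
cap 213 [0.578  0.2727 0.187 ] [0.56  0.263 0.17 ] [0.596 0.303 0.198]
drop 138 [0.4813 0.2077 0.075 ] [0.469 0.199 0.06 ] [0.495 0.22  0.102]
nut 90 [0.5757 0.1378 0.0177] [0.564 0.129 0.01 ] [0.589 0.158 0.021]
```

```bash
python3 -m jog '[[-1,[0.05,0,-0.04],0],[-1,[0.1,0,-0.08],0],[-1,[0.15,0,-0.1],0],[-1,[0.18,-0.03,-0.1],0],[-1,[0.18,-0.05,-0.1],0],[-1,[0.18,-0.05,-0.1],0],[-1,[0.18,-0.05,-0.1],0]]'
cat > w.py <<'E'
from m import *
import sys
f=sys.argv[1]
im,d,s=snap('wrist',f); P=cloud('wrist',d,s)
print(s['ee_pos'].round(4),s['orientation'].round(2),s['clock'])
def b(n,x,y,zlo,zhi,r=.045):
    k=(d>0)&(abs(P[...,0]-x)<r)&(abs(P[...,1]-y)<r)&(P[...,2]>zlo)&(P[...,2]<zhi); q=P[k]
    if len(q)<20: print(n,'none');return
    c,rr=cv2.minEnclosingCircle(q[:,:2].astype(np.float32)); R=cv2.minAreaRect(q[:,:2].astype(np.float32))
    print(n,len(q),'circ',np.round(c,4),round(rr,4),'z',q[:,2].max().round(3),'rect',np.round(R[0],4),np.round(R[1],4),round(R[2],1))
T=dict(cap=(.579,.288,.185,.205,.03),drop=(.48,.218,.08,.11,.03),dropbody=(.48,.218,.03,.055,.03),spool=(.399,.293,.034,.046,.045),nut=(.576,.147,.015,.025,.03),adapter=(.395,.158,.02,.056,.06))
for n,t in T.items(): b(n,*t)
E
python3 w.py w1
```

```text
clock: 0.85
ee_pos: [0.5377, 0.1348, 0.4797]
orientation: [180.0, 0.0, 90.0]
ft_force: [0.2, -0.6, 0.4]
width: 1.002
grasp_force: 0.0
[0.5377 0.1348 0.4797] [1.800e+02 1.000e-02 8.999e+01] 0.85
cap 1604 circ [0.576  0.2825] 0.0178 z 0.2 rect [0.5756 0.2755] [0.0178 0.0354] 86.5
drop 191 circ [0.4798 0.2126] 0.0077 z 0.104 rect [0.4797 0.214 ] [0.0128 0.0126] 49.0
dropbody 82 circ [0.4823 0.2139] 0.0165 z 0.054 rect [0.4893 0.2136] [0.0328 0.014 ] 87.7
spool 3099 circ [0.3958 0.289 ] 0.0302 z 0.043 rect [0.3959 0.289 ] [0.0589 0.0596] 46.2
nut 512 circ [0.5755 0.1458] 0.0163 z 0.022 rect [0.5758 0.1458] [0.0317 0.0284] 29.0
adapter 2556 circ [0.3975 0.1543] 0.0395 z 0.054 rect [0.3963 0.155 ] [0.0444 0.0756] 14.5
```

View pics/w1.png

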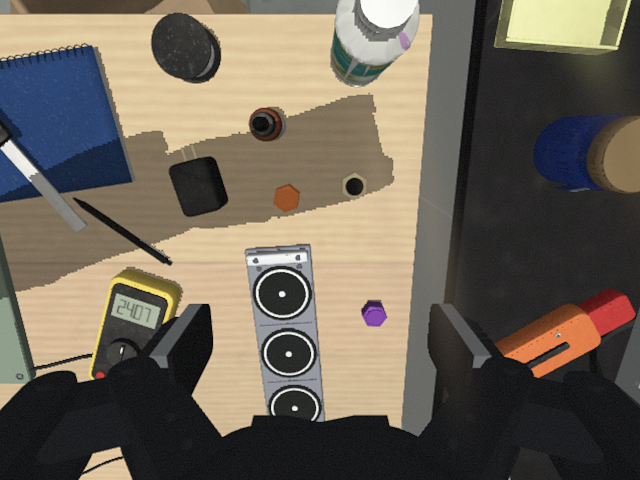

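The wrist view shows the cap at (388,10), dropper (265,124), spool (180,47), nut (354,186) and adapter (198,185). Mark 4 is at (282,294). Next I go above the cap and descend.

```bash
python3 -m jog '[[-1,[0.05,0.02,0],0],[-1,[0.1,0.04,0],0],[-1,[0.15,0.051,0],0],[-1,[0.18,0.051,0.01],0],[-1,[0.197,0.051,0.04],0],[-1,[0.197,0.051,0.08],0],[-1,[0.197,0.051,0.12],0],[-1,[0.197,0.051,0.15],0],[-1,[0.197,0.051,0.17],0],[-1,[0.197,0.051,0.183],0]]' && python3 -m jog '[[-1,[0,0,0],0],[0,[0,0,0],0],[0.5,[0,0,0],0],[1,[0,0,0],0],[1,[0,0,0],0],[1,[0,0,0],0],[1,[0,0,0],0],[1,[0,0,0],0],[1,[0,0,0],0]]'
python3 - <<'E'
from h import *
snap('side','s1'); snap('scene','c1')
a=cv2.imread('pics/s1.png')[60:240,250:450]; b=cv2.imread('pics/c1.png')[120:330,60:260]
cv2.imwrite('pics/j1.png',np.hstack([cv2.resize(a,(400,400)),cv2.resize(b,(400,400))]))
E
```

```text
clock: 1.9
ee_pos: [0.5762, 0.2823, 0.3408]
orientation: [-179.9, 0.0, 90.0]
ft_force: [0.8, 1.0, 0.1]
width: 1.001
grasp_force: 0.0
clock: 2.8
ee_pos: [0.5759, 0.2828, 0.3433]
orientation: [179.9, -0.0, 90.0]
ft_force: [0.5, -0.5, 6.9]
width: 0.419
grasp_force: 57.5
```

View pics/j1.png

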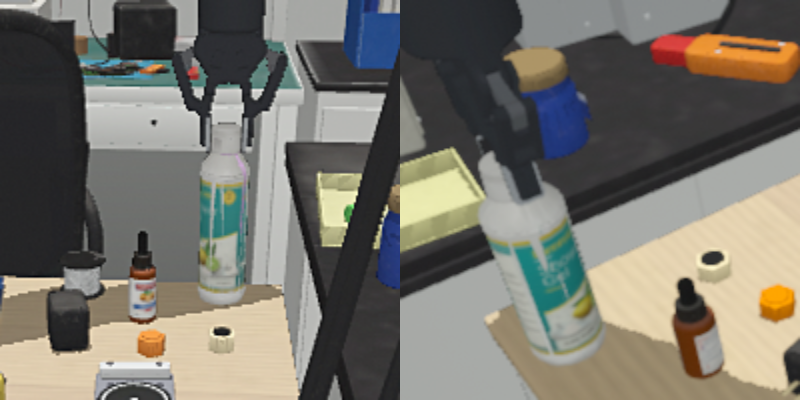

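Cap gripped at 57 N with the bottle upright: left panel (225,135), right panel (510,175). Next I lift, start across, and refine the mark positions from stored wrist views.

```bash
python3 -m jog '[[1,[0,0,-0.01],0],[1,[0,0,-0.03],0],[1,[0,0,-0.05],0],[1,[0,0,-0.07],0],[1,[-0.02,0,-0.08],0],[1,[-0.05,0,-0.08],0],[1,[-0.08,0,-0.08],0],[1,[-0.11,0,-0.08],0],[1,[-0.14,0,-0.08],0],[1,[-0.17,-0.01,-0.08],0]]'
python3 - <<'E'
from m import *
for f in('wrist0','w1'):
    im,P,d=load(f,'wrist'); g=cv2.cvtColor(im,cv2.COLOR_RGB2GRAY)
    b=((g>125)&(im.max(2).astype(int)-im.min(2)<25)&(d>0)&(abs(P[...,2]-.011)<.008)).astype(np.uint8)
    n,l,st,c=cv2.connectedComponentsWithStats(b)
    for i in range(1,n):
        q=P[l==i]
        if 6<st[i,4]<60 and .46<q[:,0].mean()<.53: print(f,'dot',c[i].round(1),q.mean(0).round(4),st[i,4])
E
```

```text
clock: 3.9
ee_pos: [0.5683, 0.1533, 0.4024]
orientation: [-180.0, 0.0, 89.9]
ft_force: [0.5, 0.5, -2.2]
width: 0.419
grasp_force: 57.7
wrist0 dot [233.1 201.8] [0.4861 0.0051 0.0107] 42
wrist0 dot [244.9 284.9] [ 0.4927 -0.0848  0.0106] 49
wrist0 dot [255.2 357.7] [ 0.4994 -0.1742  0.0111] 41
w1 dot [290.2 248.1] [0.4987 0.0664 0.0079] 50
w1 dot [281.6 293.5] [0.4863 0.0053 0.0108] 33
w1 dot [288.5 353.8] [ 0.4931 -0.0847  0.011 ] 28
w1 dot [294.5 408. ] [ 0.4996 -0.1747  0.0108] 26
```

```bash
python3 -m jog '[[1,[-0.03,0,0],0],[1,[-0.07,-0.01,0],0],[1,[-0.11,-0.02,0],0],[1,[-0.15,-0.03,0],0],[1,[-0.19,-0.04,0],0],[1,[-0.23,-0.05,0],0],[1,[-0.27,-0.06,0],0],[1,[-0.31,-0.07,0],0],[1,[-0.35,-0.084,0],0],[1,[-0.38,-0.084,0],0]]' && python3 -m jog '[[1,[-0.03,0,0],0],[1,[-0.07,0,0],0],[1,[-0.11,0,0],0],[1,[-0.14,0,0],0],[1,[-0.16,0,0],0],[1,[-0.175,0,0],0],[1,[-0.179,0,0],0],[1,[-0.179,0,0],0],[1,[-0.179,0,0],0]]' && python3 -m jog '[[1,[0,0,0.015],0],[1,[0,0,0.03],0],[1,[0,0,0.04],0],[1,[0,0,0.045],0],[1,[0,0,0.05],0],[1,[0,0,0.05],0]]'
python3 - <<'E'
from h import *
im,d,s=snap('side','s2'); P=cloud('side',d,s)
snap('scene','c2')
a=cv2.imread('pics/s2.png')[130:390,220:430]; b=cv2.imread('pics/c2.png')[20:280,290:500]
cv2.imwrite('pics/j2.png',np.hstack([cv2.resize(a,(400,495)),cv2.resize(b,(400,495))]))
E
```

```text
clock: 4.9
ee_pos: [0.5036, -0.1323, 0.4028]
orientation: [-180.0, 0.0, 89.9]
ft_force: [0.6, 1.0, -1.8]
width: 0.416
grasp_force: 58.0
clock: 5.8
ee_pos: [0.5054, -0.2631, 0.4025]
orientation: [-180.0, -0.0, 90.1]
ft_force: [0.4, 1.1, -2.2]
width: 0.419
grasp_force: 57.9
clock: 6.4
ee_pos: [0.5052, -0.264, 0.3645]
orientation: [-180.0, -0.0, 90.0]
ft_force: [0.0, 0.6, -1.4]
width: 0.416
grasp_force: 58.0
```

View pics/j2.png

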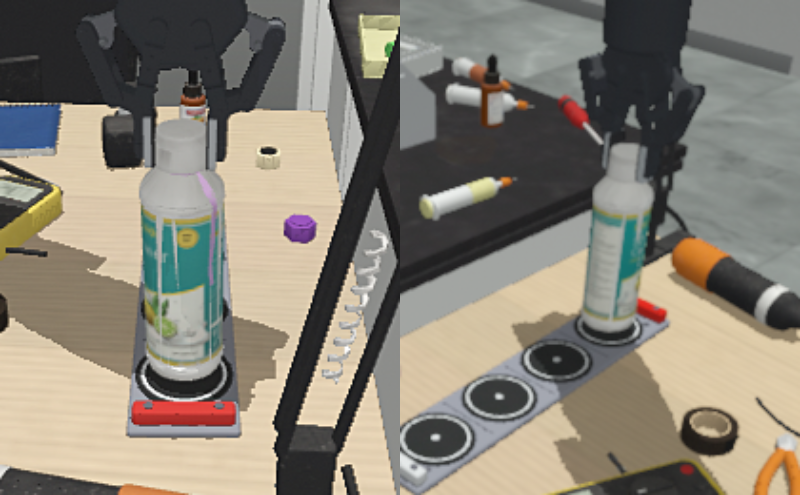

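```bash
python3 -m jog '[[1,[0,0,0.006],0],[1,[0,0,0.012],0],[1,[0,0,0.015],0],[1,[0,0,0.015],0],[1,[0,0,0.015],0]]'
```

```text
clock: 7.0
ee_pos: [0.5052, -0.264, 0.3535]
orientation: [-180.0, -0.0, 90.0]
ft_force: [-0.1, -0.8, -2.4]
width: 0.42
grasp_force: 57.9
```

```bash
python3 -m jog '[[1,[0,0,0.002],0],[1,[0,0,0.002],0]]'; python3 -m jog '[[1,[0,0,0.002],0],[1,[0,0,0.002],0]]'
```

```text
clock: 7.2
ee_pos: [0.5054, -0.2641, 0.3531]
orientation: [179.9, 0.1, 90.0]
ft_force: [-1.1, 0.7, 15.7]
width: 0.414
grasp_force: 59.8
clock: 7.4
ee_pos: [0.5059, -0.2641, 0.3527]
orientation: [179.7, 0.1, 90.0]
ft_force: [0.1, 0.5, 29.5]
width: 0.414
grasp_force: 64.5
```

```bash
python3 -m jog '[[1,[0,0,-0.004],0],[1,[0,0,-0.004],0],[0.1,[0,0,-0.004],0],[-0.2,[0,0,-0.004],0],[-0.5,[0,0,-0.004],0],[-0.8,[0,0,-0.004],0],[-1,[0,0,-0.004],0],[-1,[0,0,-0.004],0],[-1,[0,0,-0.004],0]]' && python3 -m jog '[[-1,[0,0,-0.02],0],[-1,[0,0,-0.06],0],[-1,[0,0,-0.1],0],[-1,[0.04,0,-0.14],0],[-1,[0.1,0,-0.14],0],[-1,[0.16,0,-0.14],0],[-1,[0.22,0,-0.14],0],[-1,[0.28,-0.01,-0.14],0],[-1,[0.34,-0.02,-0.14],0],[-1,[0.4,-0.03,-0.14],0]]'
cat > chk.py <<'E'
from h import *
import sys
im,d,s=snap('scene',sys.argv[1]); P=cloud('scene',d,s)
for n,(x,y),a,b in(('cap',(.506,-.264),.18,.21),('body',(.506,-.264),.03,.15),('drop',(.4995,-.1745),.085,.12),('dropbody',(.4995,-.1745),.025,.065),('spool',(.493,-.0848),.044,.056),('nut',(.486,.005),.022,.036),('adapter',(.396,.155),.02,.06)):
    k=(d>0)&(np.hypot(P[...,0]-x,P[...,1]-y)<.06)&(P[...,2]>a)&(P[...,2]<b); q=P[k]
    if len(q)<15: continue
    c,r=cv2.minEnclosingCircle(q[:,:2].astype(np.float32)); print(n,len(q),np.round(c,4),round(r,4),'off from mark',np.round((np.array(c)-(x,y))*1000,1),q[:,2].max().round(3))
E
python3 chk.py c3; python3 -c "
import cv2;cv2.imwrite('pics/c3c.png',cv2.resize(cv2.imread('pics/c3.png')[60:260,280:480],(500,500)))"
```

```text
clock: 8.3
ee_pos: [0.5052, -0.264, 0.3537]
orientation: [-180.0, -0.0, 90.0]
ft_force: [0.2, -0.6, 0.2]
width: 1.003
grasp_force: 0.0
clock: 9.3
ee_pos: [0.4821, 0.0377, 0.4588]
orientation: [180.0, -0.0, 90.0]
ft_force: [0.6, 0.7, -0.2]
width: 1.004
grasp_force: 0.0
cap 351 [ 0.506  -0.2553] 0.0193 off from mark [-0.   8.7] 0.207
body 1558 [ 0.5047 -0.2541] 0.03 off from mark [-1.3  9.9] 0.15
drop 202 [ 0.504  -0.2319] 0.0162 off from mark [  4.5 -57.4] 0.12
dropbody 208 [ 0.5042 -0.2316] 0.0165 off from mark [  4.7 -57.1] 0.065
adapter 1310 [0.3971 0.1585] 0.0397 off from mark [1.1 3.5] 0.052
```

View pics/c3c.png

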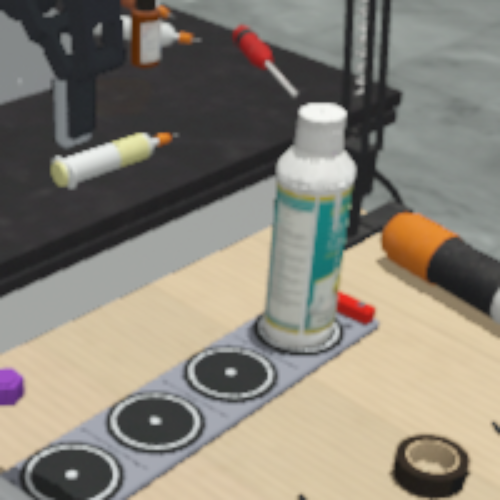

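The bottle stands upright inside its ring, crop (303,325). I'll measure the scene camera's bias from the visible mark dots (372,209), (342,228) and (308,250).

```bash
python3 - <<'E'
from m import *
im,P,d=load('c3','scene')
c=bot.camera_params('scene');R=np.array(c['R']);C=-R.T@c['t']
def plane(u,v,z):
    r=R.T@np.array([(u-c['cx'])/c['fx'],(v-c['cy'])/c['fy'],1]); return C+r*(z-C[2])/r[2]
for (u,v),m in zip(((372,208.8),(342,228.4),(308.4,250)),((.4995,-.1745),(.493,-.0848),(.486,.005))):
    p=plane(u,v,.01); print(p[:2].round(4),((p[:2]-m)*1000).round(1), P[int(round(v)),int(round(u))].round(4))
E
python3 w.py w2
```

```text
[ 0.4995 -0.1701] [-0.   4.4] [ 0.5    -0.1708  0.0089]
[ 0.4925 -0.0804] [-0.5  4.4] [ 0.4968 -0.0845  0.0063]
[0.4863 0.0092] [0.3 4.2] [0.4881 0.0086 0.0085]
[0.481  0.0448 0.4589] [-179.98   -0.23   90.45] 9.35
cap none
drop 295 circ [0.4792 0.2125] 0.0063 z 0.102 rect [0.4795 0.2129] [0.0111 0.0129] 90.0
dropbody 214 circ [0.4792 0.2102] 0.0165 z 0.055 rect [0.4788 0.2039] [0.0139 0.0328] 86.7
spool none
nut 691 circ [0.5755 0.1453] 0.0164 z 0.022 rect [0.5753 0.1454] [0.0322 0.0285] 29.2
adapter 3174 circ [0.3961 0.1537] 0.0398 z 0.053 rect [0.3961 0.1551] [0.0449 0.0761] 14.3
```

The scene camera reads +4.4 mm in y, so the bottle is about 5 mm off its mark, which is fine. Next is the dropper bottle.

```bash
python3 -m jog '[[-1,[0.06,-0.005,0],0],[-1,[0.12,-0.005,0],0],[-1,[0.18,-0.005,0],0],[-1,[0.22,-0.005,0],0],[-1,[0.237,-0.005,0.02],0],[-1,[0.237,-0.005,0.07],0],[-1,[0.237,-0.005,0.13],0],[-1,[0.237,-0.005,0.18],0],[-1,[0.237,-0.005,0.22],0],[-1,[0.237,-0.005,0.25],0]]' && python3 -m jog '[[-1,[0,0,0.03],0],[-1,[0,0,0.055],0],[-1,[0,0,0.07],0],[-1,[0,0,0.077],0],[-1,[0,0,0.077],0],[0,[0,0,0.077],0],[1,[0,0,0.077],0],[1,[0,0,0.077],0],[1,[0,0,0.077],0],[1,[0,0,0.077],0]]' && python3 -m jog '[[1,[0,0,0],0],[1,[0,0,0],0]]'
```

```text
clock: 10.4
ee_pos: [0.4789, 0.2134, 0.2694]
orientation: [-179.9, 0.0, 90.0]
ft_force: [0.4, -0.1, -0.3]
width: 0.995
grasp_force: 0.0
clock: 11.4
ee_pos: [0.4792, 0.2138, 0.214]
orientation: [179.9, -0.0, 90.0]
ft_force: [0.8, 0.1, 7.3]
width: 0.353
grasp_force: 58.5
clock: 11.6
ee_pos: [0.4792, 0.2138, 0.214]
orientation: [179.9, -0.0, 90.0]
ft_force: [1.1, 0.6, 7.9]
width: 0.352
grasp_force: 58.5
```

```bash
python3 -m jog '[[1,[0,0,-0.01],0],[1,[0,0,-0.04],0],[1,[0,0,-0.067],0],[1,[-0.03,0,-0.067],0],[1,[-0.07,0.01,-0.067],0],[1,[-0.12,0.02,-0.067],0],[1,[-0.17,0.027,-0.067],0],[1,[-0.22,0.027,-0.067],0],[1,[-0.27,0.027,-0.067],0],[1,[-0.32,0.027,-0.067],0]]' && python3 -m jog '[[1,[-0.05,0,0],0],[1,[-0.1,0,0],0],[1,[-0.14,0,0],0],[1,[-0.17,0,0],0],[1,[-0.19,0,0],0],[1,[-0.194,0,0],0],[1,[-0.194,0,0.02],0],[1,[-0.194,0,0.04],0],[1,[-0.194,0,0.05],0],[1,[-0.194,0,0.052],0]]' && python3 -m jog '[[1,[0,0,0],0],[1,[0,0,0.001],0]]'
```

```text
clock: 12.6
ee_pos: [0.499, -0.0278, 0.2641]
orientation: [180.0, 0.0, 90.0]
ft_force: [1.0, 0.4, -0.6]
width: 0.351
grasp_force: 59.3
clock: 13.6
ee_pos: [0.4992, -0.1711, 0.2243]
orientation: [-179.9, -0.0, 90.0]
ft_force: [-0.8, 0.1, 0.5]
width: 0.349
grasp_force: 59.3
clock: 13.8
ee_pos: [0.4994, -0.1716, 0.2245]
orientation: [180.0, 0.0, 90.0]
ft_force: [0.1, 0.3, -1.7]
width: 0.349
grasp_force: 59.3
```

```bash
python3 -m jog '[[1,[0,0,0.002],0],[1,[0,0,0.002],0]]';  python3 -m jog '[[1,[0,0,0.0015],0],[1,[0,0,0.0015],0]]'
```

```text
clock: 14.0
ee_pos: [0.4995, -0.1718, 0.2237]
orientation: [179.9, 0.0, 90.0]
ft_force: [-1.7, 1.3, 20.7]
width: 0.354
grasp_force: 61.5
clock: 14.2
ee_pos: [0.4999, -0.1718, 0.2233]
orientation: [179.8, 0.1, 90.0]
ft_force: [-0.8, 1.3, 32.5]
width: 0.356
grasp_force: 63.0
```

```bash
python3 -m jog '[[1,[0,0,-0.003],0],[1,[0,0,-0.003],0],[0,[0,0,-0.003],0],[-0.4,[0,0,-0.003],0],[-0.7,[0,0,-0.003],0],[-1,[0,0,-0.003],0],[-1,[0,0,-0.003],0],[-1,[0,0,-0.003],0]]' && python3 -m jog '[[-1,[0,0,-0.02],0],[-1,[0,0,-0.06],0],[-1,[0,0,-0.11],0],[-1,[0,0,-0.16],0],[-1,[0.02,0,-0.2],0],[-1,[0.07,-0.02,-0.24],0],[-1,[0.13,-0.04,-0.25],0],[-1,[0.19,-0.06,-0.25],0],[-1,[0.25,-0.08,-0.25],0],[-1,[0.31,-0.1,-0.25],0]]' && python3 -m jog '[[-1,[0.06,-0.02,0],0],[-1,[0.1,-0.03,0],0],[-1,[0.1,-0.03,0],0],[-1,[0.1,-0.03,0],0]]'; python3 chk.py c4; python3 w.py w3
```

```text
clock: 15.0
ee_pos: [0.4992, -0.1717, 0.2235]
orientation: [-180.0, -0.0, 90.0]
ft_force: [-0.0, -0.4, 0.7]
width: 1.004
grasp_force: 0.0
clock: 16.0
ee_pos: [0.4233, 0.0622, 0.4113]
orientation: [180.0, -0.0, 90.0]
ft_force: [2.1, 1.1, -0.1]
width: 0.998
grasp_force: 0.0
clock: 16.4
ee_pos: [0.4016, 0.1359, 0.4111]
orientation: [-180.0, 0.0, 90.1]
ft_force: [-0.4, -0.1, -0.5]
width: 1.0
grasp_force: 0.0
cap 346 [ 0.5056 -0.257 ] 0.0197 off from mark [-0.4  7. ] 0.206
body 1553 [ 0.5042 -0.2537] 0.0298 off from mark [-1.8 10.3] 0.15
drop 278 [ 0.5019 -0.1965] 0.0389 off from mark [  2.4 -22. ] 0.12
dropbody 501 [ 0.5011 -0.1922] 0.0432 off from mark [  1.6 -17.7] 0.065
adapter 1310 [0.3986 0.1588] 0.0399 off from mark [2.6 3.8] 0.05
[0.4019 0.1353 0.4111] [-1.800e+02  2.000e-02  8.998e+01] 16.45
cap none
drop none
dropbody none
spool 4154 circ [0.3957 0.2894] 0.0301 z 0.044 rect [0.3957 0.2847] [0.0508 0.0589] 89.7
nut 735 circ [0.5749 0.1458] 0.0163 z 0.021 rect [0.5753 0.1458] [0.0285 0.0317] 59.0
adapter 3236 circ [0.3974 0.155 ] 0.0395 z 0.053 rect [0.3959 0.1553] [0.045  0.0756] 14.2
```

```bash
python3 -c "
import cv2,numpy as np
a=cv2.imread('pics/c4.png')[60:260,280:480];b=cv2.imread('pics/w3.png')
cv2.imwrite('pics/j4.png',np.hstack([cv2.resize(a,(300,300)),cv2.resize(b,(400,300))]))"
```

```text
(no output)
```

View pics/j4.png

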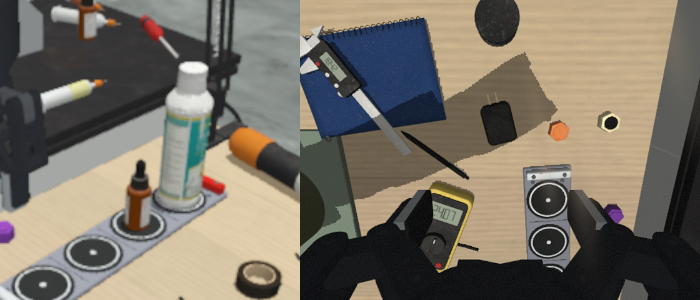

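Dropper upright and centred on mark 2 (left panel 137,215). The right panel shows the spool at (497,20), clear of the notebook. Spool next.

```bash
python3 -m jog '[[-1,[0.05,-0.009,0],0],[-1,[0.11,-0.009,0],0],[-1,[0.16,-0.009,0],0],[-1,[0.195,-0.009,0],0],[-1,[0.205,-0.009,0.02],0],[-1,[0.205,-0.009,0.07],0],[-1,[0.205,-0.009,0.13],0],[-1,[0.205,-0.009,0.18],0],[-1,[0.205,-0.009,0.22],0],[-1,[0.205,-0.009,0.25],0]]' && python3 -m jog '[[-1,[0,0,0.03],0],[-1,[0,0,0.05],0],[-1,[0,0,0.06],0],[-1,[0,0,0.064],0],[-1,[0,0,0.064],0],[0,[0,0,0.064],0],[1,[0,0,0.064],0],[1,[0,0,0.064],0],[1,[0,0,0.064],0],[1,[0,0,0.064],0]]' && python3 -m jog '[[1,[0,0,0],0],[1,[0,0,0],0]]'
```

```text
clock: 17.5
ee_pos: [0.3955, 0.2883, 0.2217]
orientation: [-179.9, 0.1, 89.9]
ft_force: [-0.0, 0.7, 0.3]
width: 1.0
grasp_force: 0.0
clock: 18.5
ee_pos: [0.3953, 0.2896, 0.1767]
orientation: [179.9, -0.1, 90.0]
ft_force: [-0.9, -1.6, 19.5]
width: 0.668
grasp_force: 59.6
clock: 18.7
ee_pos: [0.3953, 0.2896, 0.1767]
orientation: [179.9, -0.1, 90.0]
ft_force: [-0.7, -1.6, 18.7]
width: 0.672
grasp_force: 59.6
```

```bash
python3 -m jog '[[1,[0,0,-0.01],0],[1,[0,0,-0.04],0],[1,[0,0,-0.08],0],[1,[0,0,-0.11],0],[1,[-0.02,0,-0.12],0],[1,[-0.06,0.02,-0.12],0],[1,[-0.11,0.04,-0.12],0],[1,[-0.16,0.06,-0.12],0],[1,[-0.21,0.08,-0.12],0],[1,[-0.26,0.1,-0.12],0]]' && python3 -m jog '[[1,[-0.05,0.01,0],0],[1,[-0.1,0.02,0],0],[1,[-0.15,0.03,0],0],[1,[-0.19,0.03,0],0],[1,[-0.22,0.03,0],0],[1,[-0.238,0.03,0],0],[1,[-0.238,0.03,0.02],0],[1,[-0.238,0.03,0.06],0],[1,[-0.238,0.03,0.09],0],[1,[-0.238,0.03,0.1],0]]' && python3 -m jog '[[1,[0,0,0],0],[1,[0,0,0.003],0],[1,[0,0,0.003],0]]'
```

```text
clock: 19.7
ee_pos: [0.47, 0.0923, 0.2655]
orientation: [-180.0, 0.0, 90.0]
ft_force: [1.7, 1.1, -2.1]
width: 0.668
grasp_force: 64.5
clock: 20.7
ee_pos: [0.4917, -0.0842, 0.1889]
orientation: [-179.8, -0.0, 90.0]
ft_force: [-0.6, -0.3, -2.4]
width: 0.666
grasp_force: 64.6
clock: 21.0
ee_pos: [0.4926, -0.0841, 0.189]
orientation: [179.9, 0.0, 90.0]
ft_force: [-0.4, -0.8, -3.0]
width: 0.667
grasp_force: 64.6
```

```bash
python3 -m jog '[[1,[0,0,0.002],0],[1,[0,0,0.002],0]]';  python3 -m jog '[[1,[0,0,0.0015],0],[1,[0,0,0.0015],0]]'
```

```text
clock: 21.2
ee_pos: [0.4925, -0.0841, 0.1871]
orientation: [180.0, 0.0, 90.0]
ft_force: [0.3, 0.2, -2.1]
width: 0.667
grasp_force: 64.6
clock: 21.4
ee_pos: [0.4925, -0.084, 0.1867]
orientation: [180.0, 0.0, 90.0]
ft_force: [-4.1, 0.1, 21.7]
width: 0.663
grasp_force: 65.5
```

```bash
python3 -m jog '[[1,[0,0,-0.002],0],[1,[0,0,-0.002],0],[0.1,[0,0,-0.002],0],[-0.3,[0,0,-0.002],0],[-0.7,[0,0,-0.002],0],[-1,[0,0,-0.002],0],[-1,[0,0,-0.002],0],[-1,[0,0,-0.002],0]]' && python3 -m jog '[[-1,[0,0,-0.02],0],[-1,[0,0,-0.06],0],[-1,[0,0,-0.11],0],[-1,[0,0,-0.16],0],[-1,[0.02,0.02,-0.2],0],[-1,[0.06,0.05,-0.22],0],[-1,[0.1,0.08,-0.22],0],[-1,[0.13,0.11,-0.22],0],[-1,[0.13,0.11,-0.22],0],[-1,[0.13,0.11,-0.22],0]]'; python3 chk.py c5; python3 w.py w4
python3 -c "
import cv2,numpy as np
a=cv2.imread('pics/c5.png')[100:280,250:430];b=cv2.imread('pics/w4.png')
cv2.imwrite('pics/j5.png',np.hstack([cv2.resize(a,(360,360)),cv2.resize(b,(440,360))]))"
```

```text
clock: 22.2
ee_pos: [0.4925, -0.084, 0.1872]
orientation: [-180.0, -0.0, 90.0]
ft_force: [-0.2, -0.6, -0.3]
width: 1.003
grasp_force: 0.0
clock: 23.2
ee_pos: [0.5749, 0.0137, 0.3519]
orientation: [-180.0, 0.0, 90.0]
ft_force: [-0.8, -0.7, -0.1]
width: 1.003
grasp_force: 0.0
cap 353 [ 0.5059 -0.2561] 0.0193 off from mark [-0.1  7.9] 0.206
body 1556 [ 0.5044 -0.2541] 0.0299 off from mark [-1.6  9.9] 0.15
drop 289 [ 0.5009 -0.1957] 0.0396 off from mark [  1.4 -21.2] 0.119
dropbody 497 [ 0.5007 -0.1923] 0.0431 off from mark [  1.2 -17.8] 0.065
spool 493 [ 0.4929 -0.0807] 0.031 off from mark [-0.1  4.1] 0.05
adapter 1310 [0.3988 0.1582] 0.0395 off from mark [2.8 3.2] 0.051
[0.5746 0.013  0.352 ] [-1.7995e+02  3.0000e-02  8.9980e+01] 23.25
cap none
drop none
dropbody none
spool none
nut 1428 circ [0.5757 0.1457] 0.0165 z 0.021 rect [0.5758 0.1454] [0.0319 0.0286] 89.3
adapter 7258 circ [0.3977 0.146 ] 0.0339 z 0.053 rect [0.3993 0.1452] [0.0454 0.056 ] 13.4
```

View pics/j5.png

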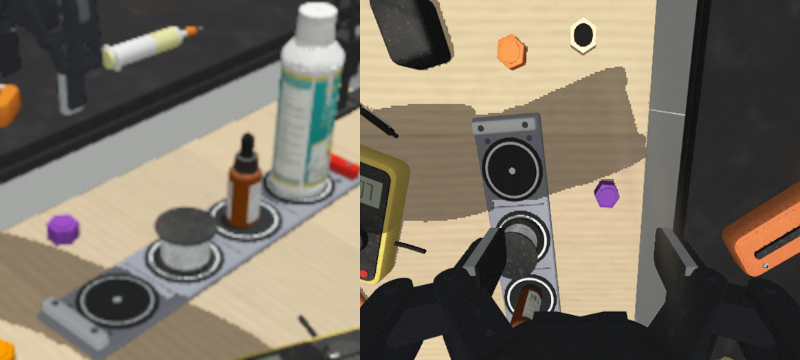

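The spool sits centred on mark 3 (left 185,240) and the dropper is upright (245,190). The brass nut is at (583,37) in the right panel, with its flats facing ±x. I'll grip it with the fingers half closed to clear the orange one.

```bash
python3 -m jog '[[0,[0.05,0,0],0],[0,[0.1,0,0],0],[0,[0.14,0,0],0],[0,[0.17,0,0.01],0],[0,[0.176,0,0.05],0],[0,[0.176,0,0.1],0],[0,[0.176,0,0.14],0],[0,[0.176,0,0.18],0],[0,[0.176,0,0.21],0],[0,[0.176,0,0.22],0]]' && python3 -m jog '[[0,[0,0,0.006],0],[0,[0,0,0.012],0],[0,[0,0,0.014],0],[0,[0,0,0.014],0]]'
```

```text
clock: 24.3
ee_pos: [0.5744, 0.1445, 0.1854]
orientation: [-179.8, 0.1, 89.9]
ft_force: [-0.5, 0.0, 0.8]
width: 0.503
grasp_force: 0.0
clock: 24.7
ee_pos: [0.5751, 0.1454, 0.1772]
orientation: [180.0, -0.0, 90.0]
ft_force: [-0.2, 0.1, 0.4]
width: 0.499
grasp_force: 0.0
```

```bash
python3 -m jog '[[1,[0,0,0],0],[1,[0,0,0],0],[1,[0,0,0],0],[1,[0,0,0],0],[1,[0,0,0],0]]' && python3 -m jog '[[1,[0,0,-0.01],0],[1,[0,0,-0.03],0],[1,[0,0,-0.06],0],[1,[0,0,-0.08],0],[1,[0,0,-0.08],0]]'
```

```text
clock: 25.2
ee_pos: [0.5751, 0.1455, 0.1775]
orientation: [179.9, -0.0, 90.0]
ft_force: [-1.5, -0.0, 9.3]
width: 0.314
grasp_force: 59.4
clock: 25.7
ee_pos: [0.5754, 0.1456, 0.2392]
orientation: [179.8, -0.1, 90.0]
ft_force: [-0.8, -0.0, -1.7]
width: 0.313
grasp_force: 59.5
```

```bash
python3 -m jog '[[1,[-0.03,-0.02,0],0],[1,[-0.07,-0.05,0],0],[1,[-0.12,-0.08,0],0],[1,[-0.16,-0.11,0],0],[1,[-0.187,-0.119,0],0],[1,[-0.187,-0.119,0.01],0],[1,[-0.187,-0.119,0.04],0],[1,[-0.187,-0.119,0.055],0],[1,[-0.187,-0.119,0.064],0],[1,[-0.187,-0.119,0.064],0]]' && python3 -m jog '[[1,[0,0,0.002],0],[1,[0,0,0.002],0]]'; python3 -m jog '[[1,[0,0,0.0015],0],[1,[0,0,0.0015],0]]'
```

```text
clock: 26.7
ee_pos: [0.4857, 0.0057, 0.1882]
orientation: [-179.9, 0.0, 90.0]
ft_force: [0.2, 0.2, -1.1]
width: 0.312
grasp_force: 59.7
clock: 26.9
ee_pos: [0.4858, 0.0056, 0.1875]
orientation: [180.0, -0.0, 90.0]
ft_force: [-1.8, 0.2, 3.4]
width: 0.32
grasp_force: 60.1
clock: 27.1
ee_pos: [0.4857, 0.0056, 0.1873]
orientation: [179.9, 0.0, 90.0]
ft_force: [-6.8, 2.5, 33.8]
width: 0.318
grasp_force: 63.6
```

Contact made; release, retreat up and away, and check.

```bash
python3 -m jog '[[1,[0,0,-0.003],0],[1,[0,0,-0.003],0],[0.2,[0,0,-0.003],0],[0,[0,0,-0.003],0],[-0.4,[0,0,-0.003],0],[-0.8,[0,0,-0.003],0],[-0.8,[0,0,-0.003],0]]' && python3 -m jog '[[-1,[0,0,-0.02],0],[-1,[0,0,-0.06],0],[-1,[0,0,-0.11],0],[-1,[0,0,-0.16],0],[-1,[0,0.02,-0.2],0],[-1,[0.02,0.06,-0.26],0],[-1,[0.05,0.1,-0.32],0],[-1,[0.07,0.15,-0.36],0],[-1,[0.07,0.15,-0.36],0],[-1,[0.07,0.15,-0.36],0]]'; python3 -m jog '[[-1,[-0.04,0,-0.02],0],[-1,[-0.1,0,-0.02],0],[-1,[-0.16,0,-0.02],0],[-1,[-0.22,0,-0.02],0],[-1,[-0.28,0,-0.02],0],[-1,[-0.28,0,-0.02],0],[-1,[-0.28,0,-0.02],0]]';  python3 chk.py c6
python3 - <<'E'
from h import *
im,d,s=snap('wrist','w5'); P=cloud('wrist',d,s)
snap('side','s6')
for n,(x,y),a,b,r in(('nut',(.486,.005),.022,.036,.04),('spool',(.493,-.0848),.044,.056,.045),('drop',(.4995,-.1745),.085,.12,.025),('adapter',(.396,.155),.02,.06,.06)):
    q=P[(d>0)&(np.hypot(P[...,0]-x,P[...,1]-y)<r)&(P[...,2]>a)&(P[...,2]<b)]
    if len(q)>15:
        c,rr=cv2.minEnclosingCircle(q[:,:2].astype(np.float32)); print('W',n,np.round((np.array(c)-(x,y))*1000,1),round(rr,4))
a=cv2.imread('pics/c6.png')[100:320,240:460];b=cv2.imread('pics/s6.png')[120:370,250:430]
cv2.imwrite('pics/j6.png',np.hstack([cv2.resize(a,(440,440)),cv2.resize(b,(317,440))]))
E
```

```text
clock: 27.8
ee_pos: [0.4857, 0.0053, 0.1883]
orientation: [-180.0, -0.0, 90.0]
ft_force: [-0.4, -0.8, 0.6]
width: 0.896
grasp_force: 0.0
clock: 28.8
ee_pos: [0.5991, 0.0587, 0.4592]
orientation: [179.9, -0.1, 90.0]
ft_force: [-0.7, 0.4, -1.0]
width: 1.0
grasp_force: 0.0
clock: 29.5
ee_pos: [0.5977, -0.1532, 0.4725]
orientation: [-179.9, -0.0, 89.9]
ft_force: [-0.3, 0.9, -0.3]
width: 1.001
grasp_force: 0.0
cap 354 [ 0.5062 -0.2549] 0.0197 off from mark [0.2 9.1] 0.206
body 1554 [ 0.5047 -0.2538] 0.0302 off from mark [-1.3 10.2] 0.15
drop 275 [ 0.5014 -0.1978] 0.0376 off from mark [  1.9 -23.3] 0.12
dropbody 491 [ 0.5009 -0.1916] 0.0436 off from mark [  1.4 -17.1] 0.065
spool 493 [ 0.4931 -0.0798] 0.0311 off from mark [0.1 5. ] 0.051
nut 163 [0.4904 0.0289] 0.0351 off from mark [ 4.4 23.9] 0.029
adapter 1314 [0.3994 0.1579] 0.0397 off from mark [3.4 2.9] 0.051
W nut [-1.8 -0. ] 0.0163
W spool [-2.7  0.4] 0.0301
W drop [-0.2  3.5] 0.0114
```

View pics/j6.png

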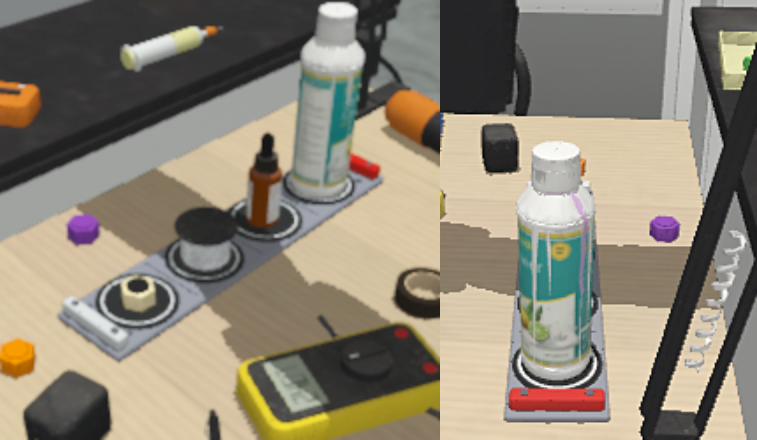

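All four stand upright on their marks: nut (137,295), spool (205,240), dropper (265,190) and tall bottle (325,110), and the adapter hasn't moved. The largest offset is the tall bottle, about 5 mm after correcting for the camera bias, against the 13 mm limit.

```bash
python3 -c "
from cell import bot
print(bot.close_job())"
```

```text
the job is handed in; nothing more can be done
None
```

I handed the job in at about 30 s: the tall bottle, dropper bottle, solder spool and brass nut stand upright on marks 1–4 from the red stop, the largest offset about 5 mm, with the adapter unmoved, but the hand-in returned no verdict.

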